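# Slide the plate carrier home into its locating notches

### The arm

A 6-joint arm with a two-finger parallel gripper is mounted at the origin on the work surface; the furniture and walls round the work are solid. World frame = base frame: x ahead of the robot, y to its left, z up, the work surface at z = 0. Lengths are in m, angles in rad, forces in N, time in s.
With the tool pointing down it reaches from about 0.35 to 0.925 m from the base axis. Payload 6.4 kg.
Tool frame: the origin (TCP) lies at the very end of the fingers, on their centre line; the grasp point (between the pads) lies 19 mm behind it (manip.hold_point_z is the z of the grasp point in the tool frame, in m); z points along the fingers, y is the direction in which the jaws open and shut (so a half turn about z gives the same grasp; the last joint's range is limited). The gripper opens to 85 mm and grips with 20 to 120 N. Pads are 22 mm wide; open, the fingers measure 114 mm over their backs; the gripper's body (76 mm by 85 mm) begins 54 mm behind the grasp point. The pads swing forward as they close: fully open they stand 13 mm farther back than shut.
Start: joints at [0.565, 0.245, 1.558, -0, 1.339, -0.174], TCP at [0.48, 0.438, 0.231] pointing down, gripper open.
Joint ranges: [-3.13, 3.13], [-1.02, 2.26], [0.13, 2.54], [-0.95, 4.09], [0.21, 2.88], [-2.74, 2.74]. Speed limits (rad/s): [2.57, 2.57, 3.14, 3.14, 3.14, 3.14].

### API

Orientations are given as a rotation vector (axis times angle).
In Python, from bench import manip, viewer gives the robot as it stands.
- The arm moves only by the shell command python3 -m jog 'ROWS' [FORCE]. ROWS is text: rows parted by semicolons, each of 7 numbers parted by spaces: the closure, from -1 (fully open) to 1 (shut), then the shift along the world's x, y, z in cm, then the turn, a rotation vector about the world's x, y, z in degrees. In form: jaw tx ty tz rx ry rz; .... A call has 1 to 10 rows; each row shifts and turns the commanded pose from where the row before left it; what a row does not reach is not made up. A row lasts 1/12 s, in which the tool goes at most 41.7 mm and 7.16 degrees, less where a joint would pass 70% of its speed; a pose out of reach is approached as far as the arm can. A call with a gripper value outside its range is refused whole. The fingers move at their own pace and stop on an object; FORCE is the grip in N (left out, the last holds). Time passes only in rows, so rows that do not move let the fingers close. It gives the time, the measured TCP pose, the force and the opening at its end, in the units of the state.
- manip.get_state(): the state, without advancing time (a new reading comes with each control period).
- viewer.get_image(name): name is "scene" or "top" or "wrist"; returns (picture, depth): 420x560x3 uint8, red, green, blue; 420x560 float32, m along the optical axis (not along the pixel's ray), 0 where there is no reading.
- viewer.camera_params(name): a dict with "fx", "fy", "cx", "cy" (pixels), "world_from_camera" (4x4, takes a point from camera to world coordinates). Camera axes: x right, y up, looking along -z (the intrinsics and any distortion apply to the point x, -y, -z); pixel columns grow to the right and rows downward; lengths in m; the calibration is good to about 2 mm. A picture is of the moment at which its call begins: read the wrist's pose just before it. camera_params takes no time and is no camera call; for the wrist camera it gives the pose at the moment of the call.
- manip.close_job(): hands the job in, once; it reports no verdict.
The state is a dict: "t": time; "qpos": joint angles; "joint_velocities": joint speeds; "joint_torque": joint torques, N m; "tool_pos": TCP position; "tool_rot": TCP orientation; "wrist_force": force on the tool from outside, world axes, zero at the start; "ft_torque": the same for the moment, N m; "grip_width": opening from 0.0 (shut) to 1.0 (fully open).
Only numpy, scipy, OpenCV 4.12 (cv2) and the standard library are available. Lean on these libraries where they do the work, as an engineer would, in place of code of your own. Each camera call takes 0.05 s, during which the arm holds its last target.

### The job

Gently push the blue carrier with the red well plate on it along its rails, with the fingertips, until it drops into the locating notches and sits level there, then take the hand away. Do not ram it against the notch ends, lift it or tip it; keep the plate in its nest, and leave the white carrier and the things standing round the rack where they are.

Things in the scene. Friction and masses are not known exactly. Their poses are not given: they have to be found in the camera images.
- rack: Fixed docking rack, base plate 246 (x) x 300 (y) x 8 mm, two lanes along rack y with centres at x = -60 and +60 mm. Origin under the base, z up; base spans y -155 to +145 mm. Each lane: two 12 mm wide steel rails 44 mm either side of its centre, tops 24 mm above the table, open down to the base between them; grey guide walls outside the rails, 108 mm apart inside, 36 mm above the table.
- blue_carrier: Loose blue board, 104 (x) x 160 (y) mm, 0.45-0.8 kg, riding on the rails of one lane (which one varies), axes along the rack's. Black cross bars, 10 mm long, under it at y = -60 and +60 mm. Origin at its middle, at the bars' undersides: 24 mm above the table on the rails, 19 mm when dropped in. Board 7-15 mm above the origin, lip on its +y edge up to 23 mm. Starts 50-95 mm on the +y side of home.
- blue_push_face (a point): Middle of the upper edge of the blue board's end face at its +y end (80 mm in +y and 15 mm above the carrier's origin). The flat end face reaches from 7 to 23 mm above the origin and is 104 mm wide; push here towards rack -y. Sliding takes about 1 to 6 N; over 30 N counts as ramming.
- lane_a_home (a point): Where the carrier's origin comes to rest in the lane at rack x = -60 mm: rack y = -50 mm, 19 mm above the table, 1.5 mm play along y. Each rail has two notches, 13 mm long and 5 mm deep with upright ends, 60 mm either side of this point along y, with yellow marks on the guide walls beside them. Carriers are pushed towards rack -y; the notch ends then stop them.
- lane_b_home (a point): The same point of the other lane, at rack x = +60 mm: rack y = -50 mm, 19 mm above the table.
- white_carrier: Empty white carrier of the same shape and size in the other lane, also not home; it must stay where it is.
- red_plate: Loose well plate with a red frame, 85 (x) x 128 (y) x 15 mm, lying in the blue carrier's nest with about 2 mm play; origin at the centre of its underside, 15 mm above the carrier's origin; its top is about 54 mm above the table.
- tip_box: Bystander: pipette tip box, milky case with green rack plate, 86 x 122 x 64 mm, origin at the centre of its underside.
- vial_red: Bystander: small vial with red cap, 21 mm wide, 50 mm tall, origin at the centre of its underside.
- tape_roll: Bystander: roll of tan tape lying flat, 96 mm across, 25 mm high, origin at the centre of its underside.
- timer: Bystander: small white timer, 60 x 62 x 28 mm, origin at the centre of its underside.
Things that resemble listed ones, but are neither listed nor needed, are in the scene too. There is more than one size of the red_plate; the one meant has the size given above.

How it is judged:
By the outcome, as a careful person would: the job done as asked, in the order asked, and still so for the second after the job is handed in, with the robot touching nothing.
It also fails if it takes over 35 s, if anything falls off the work surface, if the arm or the gripper's body presses on something with over 40 N, if the wrist force passes 120 N, or if a joint passes its speed limit or range.

## Working session

There is one attempt and no reset: what is moved stays moved. The work goes in short steps, Python scripts to look and compute and a shell command to move; the robot and the scene stay as the last step left them, time stands still between calls to the robot, and variables do not carry over. Pictures are saved under pics/ and viewed, and the job is handed in when it is done.

```bash
ls; mkdir -p pics; python3 - <<'E'
from bench import manip, viewer
import cv2,numpy as np
print(manip.get_state())
for n in("scene","top","wrist"):
    im,d=viewer.get_image(n); p=viewer.camera_params(n)
    cv2.imwrite(f"pics/{n}0.png",im[:,:,::-1]); np.savez(f"pics/{n}0.npz",im=im,d=d,**p)
    print(n,p)
E
```

```text
pics
{'t': 0.0, 'qpos': array([ 5.64890008e-01,  2.45803916e-01,  1.55898824e+00, -1.81265972e-05,
        1.33868698e+00, -1.74066714e-01]), 'joint_velocities': array([ 0.00119261, -0.00080274,  0.00118381,  0.00140568, -0.00065903,
       -0.00183213]), 'joint_torque': array([ 4.55718346e-04, -4.29471982e+01, -3.26139021e+01, -6.64347817e-05,
        5.16721324e-03, -3.53468998e-06]), 'tool_pos': array([0.47998041, 0.43750799, 0.23020067]), 'tool_rot': array([-1.26887781e+00, -2.87281152e+00,  2.47691787e-03]), 'wrist_force': array([ 0.35123906,  0.13810476, -0.63286529]), 'ft_torque': array([-0.02815759, -0.0080212 , -0.01172076]), 'grip_width': 1.0018500995660076}
scene {'fx': 474.48128641886643, 'fy': 474.48128641886643, 'cx': 283.16458838934096, 'cy': 202.0389371591852, 'world_from_camera': array([[ 0.86718012,  0.2215735 , -0.44598635, -0.10493805],
       [-0.49790616,  0.40264628, -0.76809207, -1.0369344 ],
       [ 0.0093859 ,  0.88813352,  0.45948966,  0.64699123],
       [ 0.        ,  0.        ,  0.        ,  1.        ]])}
top {'fx': 385.34899837724146, 'fy': 385.34899837724146, 'cx': 278.7888557256301, 'cy': 214.32299886257803, 'world_from_camera': array([[ 0.00593842,  0.98356796, -0.18044056,  0.23381839],
       [-0.99997933,  0.00539602, -0.0034967 , -0.06029644],
       [-0.00246558,  0.1804576 ,  0.98357967,  1.36655749],
       [ 0.        ,  0.        ,  0.        ,  1.        ]])}
wrist {'fx': 329.3584548047003, 'fy': 329.3584548047003, 'cx': 272.82751834990336, 'cy': 206.02856559417083, 'world_from_camera': array([[ 0.73920816, -0.63968541, -0.21065105,  0.42653761],
       [ 0.67347599,  0.70157116,  0.23286907,  0.49786682],
       [-0.00117624, -0.31400714,  0.94941989,  0.37320007],
       [ 0.        ,  0.        ,  0.        ,  1.        ]])}
```

View pics/scene0.png

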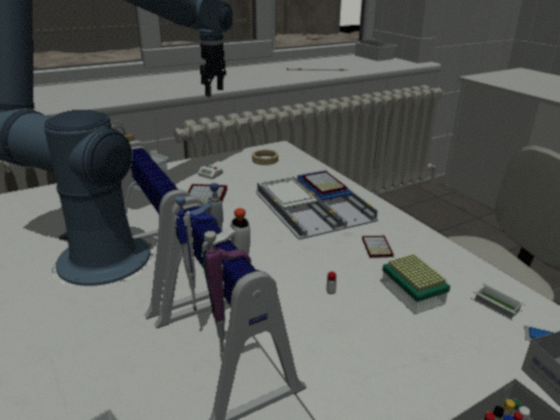

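View pics/top0.png

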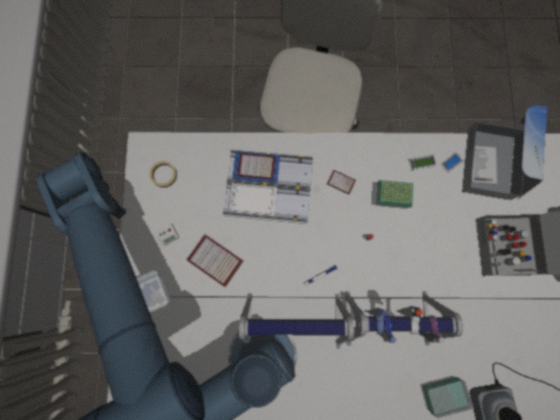

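View pics/wrist0.png

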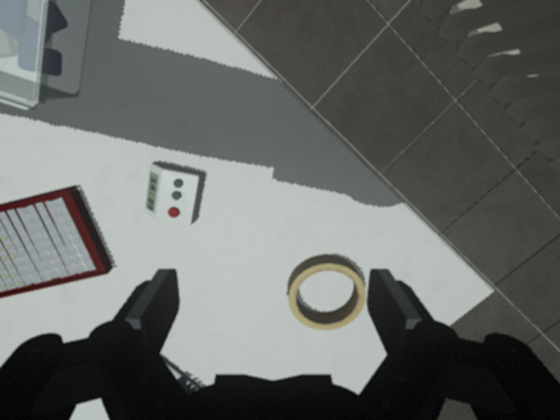

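The top view shows the rack at about (268,186). The blue carrier with a red plate is in the far lane at (256,166), and the white carrier is at (252,198). The other red plates are a larger one on the table at (215,260) and a small one at (341,181). The one meant is at (256,166), because it lies in the blue carrier's nest. I'll confirm that in an enlarged crop.

```bash
cat > h.py <<'E'
import numpy as np,cv2
def load(n): return np.load(f"pics/{n}.npz")
def ray(p,u,v,z):
    T=p['world_from_camera']; d=np.array([(u-p['cx'])/p['fx'],-(v-p['cy'])/p['fy'],-1.]); w=T[:3,:3]@d; o=T[:3,3]
    return o+w*(z-o[2])/w[2]
def proj(p,X):
    T=p['world_from_camera']; c=T[:3,:3].T@(np.asarray(X)-T[:3,3]); return p['cx']+p['fx']*c[0]/-c[2], p['cy']-p['fy']*c[1]/-c[2]
def cloud(p):
    d=p['d']; v,u=np.mgrid[:d.shape[0],:d.shape[1]]
    c=np.stack([(u-p['cx'])/p['fx']*d,-(v-p['cy'])/p['fy']*d,-d],-1); T=p['world_from_camera']
    return c@T[:3,:3].T+T[:3,3]
E
python3 - <<'E'
from h import *
p=load('top0'); im=p['im'][:,:,::-1]
c=cv2.resize(im[140:230,140:360],None,fx=3.6,fy=3.6,interpolation=cv2.INTER_CUBIC); cv2.imwrite('pics/c1.png',cv2.convertScaleAbs(c,alpha=1.5))
q=load('scene0'); c=cv2.resize(q['im'][130:270,180:400,::-1],None,fx=3.6,fy=3.6,interpolation=cv2.INTER_CUBIC); cv2.imwrite('pics/c2.png',cv2.convertScaleAbs(c,alpha=1.5))
for m in('top0','scene0'):
    p=load(m);h=cv2.cvtColor(p['im'],cv2.COLOR_RGB2HSV); W=cloud(p)
    b=cv2.inRange(h,(100,120,40),(125,255,255))
    n,l,s,ce=cv2.connectedComponentsWithStats(b)
    for i in range(1,n):
        if s[i,4]>30: print(m,s[i],ce[i],np.median(W[l==i],0))
E
```

```text
top0 [530 106  17  23 230] [539.18695652 114.77391304] [ 0.76089442 -0.86450135  0.24271581]
top0 [234 152  13  28  63] [236.9047619  167.20634921] [0.64506848 0.09855003 0.04178591]
top0 [445 155  15  13  96] [452.0625     161.55208333] [ 0.68329413 -0.68979689  0.00917459]
top0 [272 156   7  26  68] [275.76470588 168.66176471] [ 0.64528625 -0.04445448  0.03974139]
top0 [385 317   8  16  65] [388.         324.47692308] [ 0.1291431  -0.36149491  0.25760971]
top0 [249 322  51  12 350] [270.96       327.95714286] [ 0.11554161 -0.03503664  0.2498602 ]
scene0 [132 149  44  47 757] [152.48348745 171.55746367] [ 0.11280478 -0.11842041  0.24735077]
scene0 [298 176  54  24 254] [325.02755906 191.0511811 ] [ 0.61499006 -0.04165201  0.03704734]
scene0 [177 207  21  37 259] [182.30888031 225.98455598] [ 0.08879276 -0.37204468  0.24799251]
scene0 [190 213  30  27 448] [203.74776786 223.28794643] [ 0.12502922 -0.37244361  0.24831252]
scene0 [215 241  21  10 115] [226.19130435 245.86086957] [ 0.13119779 -0.45505915  0.24836529]
scene0 [222 257  33  25 425] [237.54823529 267.26588235] [ 0.12136493 -0.51509813  0.24777403]
scene0 [530 328  20  10 131] [537.13740458 332.63358779] [ 0.67289456 -0.67909254  0.00667131]
scene0 [503 415  11   5  42] [507.83333333 417.35714286] [ 0.41797584 -0.79552886  0.05498157]
```

View pics/c1.png

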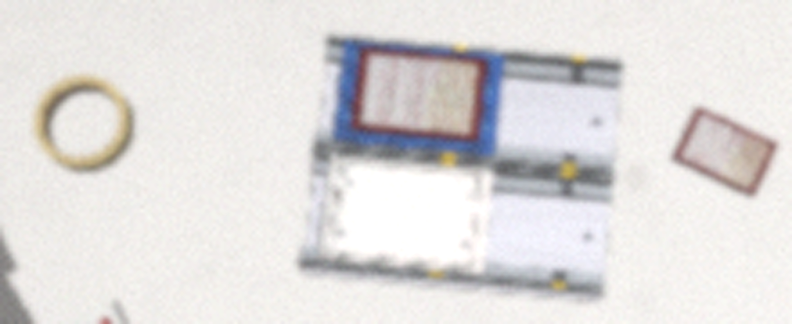

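View pics/c2.png

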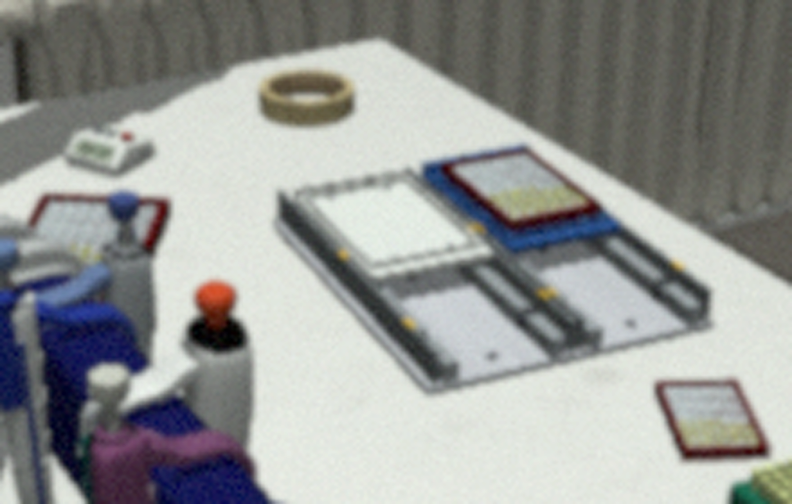

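The enlarged crop confirms it: the blue board (crop 335–500, 40–150) carries the medium red plate in the far lane. The rack is yawed about -5° with +y to the left, so this is lane B and I push towards world -y. Next I'll work out a first pose from the top view, then take a closer wrist view.

```bash
python3 - <<'E'
from h import *
p=load('top0'); c=lambda x,y:(140+(x+.5)/3.6-.5,140+(y+.5)/3.6-.5)
R=lambda x,y,z:ray(p,*c(x,y),z)[:2].round(4)
print('marks far',R(460,48,.036),R(578,60,.036),'mid',R(448,160,.036),R(568,170,.036),'near',R(436,273,.036),R(559,285,.036))
print('wall corners',R(328,40,.036),R(622,65,.036),R(603,293,.036),R(300,265,.036))
print('board L edge',R(345,42,.045),R(333,142,.045),'R',R(502,56,.039),R(494,155,.039))
print('tape',R(84,123,.025))
a=(R(460,48,.036)+R(448,160,.036)+R(578,60,.036)+R(568,170,.036))/4; print('home',a)
E
```

```text
marks far [ 0.7033 -0.0131] [ 0.6913 -0.1316] mid [ 0.5871 -0.0025] [ 0.5776 -0.1212] near [0.4735 0.0077] [ 0.4623 -0.1122]
wall corners [0.711  0.1198] [ 0.6862 -0.1756] [ 0.4546 -0.1549] [0.4807 0.1406]
board L edge [0.7058 0.1015] [0.6024 0.1106] R [ 0.694  -0.0554] [ 0.5917 -0.048 ]
tape [0.6264 0.3637]
home [ 0.639825 -0.0671  ]
```

```bash
python3 -m jog '-1 1.6 -3 0.6 0 0 -4.7;-1 1.6 -3 0.6 0 0 -4.7;-1 1.6 -3 0.6 0 0 -4.7;-1 1.6 -3 0.6 0 0 -4.7;-1 1.6 -3 0.6 0 0 -4.7;-1 1.6 -3 0.6 0 0 -4.7;-1 1.6 -3 0.6 0 0 -4.7;-1 1.6 -3 0.6 0 0 -4.7;-1 1.6 -3 0.6 0 0 -4.7;-1 1.6 -3 0.6 0 0 -4.7'
python3 -m jog '-1 0 -2 0 0 0 0;-1 0 -2 0 0 0 0;-1 0 0 0 0 0 0;-1 0 0 0 0 0 0'
python3 - <<'E'
from bench import manip, viewer
import cv2,numpy as np
s=manip.get_state(); print(s['t'],s['tool_pos'],s['tool_rot'],s['wrist_force'])
for n in("wrist",):
    p=viewer.camera_params(n); im,d=viewer.get_image(n)
    cv2.imwrite(f"pics/{n}1.png",cv2.convertScaleAbs(im[:,:,::-1],alpha=1.3)); np.savez(f"pics/{n}1.npz",im=im,d=d,**p)
E
```

```text
t: 0.98
tool_pos: [0.6408, 0.1362, 0.2912]
tool_rot: [-2.314, -2.124, 0.001]
wrist_force: [0.1, 0.3, -0.2]
grip_width: 1.001
t: 1.32
tool_pos: [0.6403, 0.0971, 0.2909]
tool_rot: [-2.311, -2.127, 0.001]
wrist_force: [-0.5, 0.8, 0.3]
grip_width: 0.998
1.3167 [0.64034545 0.09713428 0.29085336] [-2.31112608e+00 -2.12676581e+00  5.25096282e-04] [-0.4797053   0.76589315  0.29338829]
```

View pics/wrist1.png

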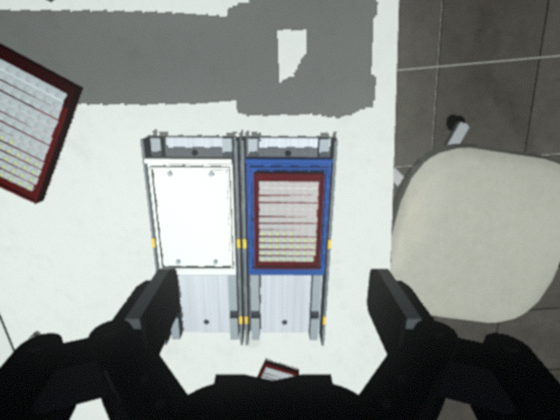

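The wrist view shows the blue carrier at (287,217), with its +y lip edge at row ~158 and its near edge at row ~273. The yellow marks for lane B are at (241,243), (330,244), (241,320) and (325,321). Now I'll measure them.

```bash
python3 - <<'E'
from h import *
p=load('wrist1');im=p['im'];h=cv2.cvtColor(im,cv2.COLOR_RGB2HSV);W=cloud(p)
y=cv2.inRange(h,(20,140,100),(35,255,255)); n,l,s,ce=cv2.connectedComponentsWithStats(y)
for i in range(1,n):
    if s[i,4]>12: print('yel',s[i],ce[i].round(1),ray(p,*ce[i],.036).round(4),np.median(W[l==i],0).round(3))
b=cv2.inRange(h,(100,120,50),(125,255,255)); b[:,:235]=0;b[:,340:]=0
ct=max(cv2.findContours(b,cv2.RETR_EXTERNAL,cv2.CHAIN_APPROX_NONE)[0],key=cv2.contourArea)
r=cv2.minAreaRect(ct);bx=cv2.boxPoints(r)
for q in bx: print('blue',q.round(1),ray(p,*q,.039).round(4),ray(p,*q,.047).round(4))
print('heights lip/board/plate/table', [np.round(np.median(W[a:b_,c:d],axis=(0,1)),4) for a,b_,c,d in((159,161,260,315),(164,168,260,315),(190,230,265,310),(120,125,180,220))])
print('col profile x=287:');
for v in list(range(152,172))+list(range(262,280)): print(v,im[v,287],W[v,287].round(4))
E
```

```text
yel [237 240   3   7  16] [238.3 242.8] [ 5.87e-01 -1.00e-04  3.60e-02] [0.587 0.001 0.037]
yel [244 240   2   7  14] [244.5 243. ] [ 0.5951 -0.001   0.036 ] [ 0.595 -0.001  0.037]
yel [328 240   2   8  15] [328.5 243.7] [ 0.7057 -0.0113  0.036 ] [ 0.706 -0.011  0.037]
yel [239 317   3   6  13] [240.4 319.4] [ 0.5761 -0.1197  0.036 ] [ 0.576 -0.119  0.037]
yel [245 317   3   6  17] [246.1 319.4] [ 0.5842 -0.1203  0.036 ] [ 0.584 -0.119  0.037]
blue [243.4 273. ] [ 0.5891 -0.0437  0.039 ] [ 0.5903 -0.0392  0.047 ]
blue [245.  157.8] [0.6085 0.1119 0.039 ] [0.6093 0.1132 0.047 ]
blue [332. 159.] [0.7128 0.1017 0.039 ] [0.7115 0.1032 0.047 ]
blue [330.4 274.3] [ 0.7063 -0.0554  0.039 ] [ 0.7052 -0.0506  0.047 ]
heights lip/board/plate/table [array([0.6579, 0.107 , 0.0469]), array([0.658 , 0.0989, 0.04  ]), array([0.654 , 0.0462, 0.0507]), array([5.518e-01, 1.558e-01, 3.000e-04])]
col profile x=287:
152 [42 43 48] [0.6602 0.1098 0.0094]
153 [43 45 48] [0.6601 0.1087 0.0104]
154 [42 46 50] [0.66   0.1074 0.01  ]
155 [51 54 58] [0.6599 0.1061 0.01  ]
156 [52 57 62] [0.6598 0.1049 0.011 ]
1
[... 666 characters left out ...]
 -0.0275  0.0501]
264 [76 39 41] [ 0.6489 -0.0293  0.0494]
265 [71 38 39] [ 0.6488 -0.0305  0.05  ]
266 [62 36 38] [ 0.6487 -0.0314  0.051 ]
267 [64 40 40] [ 0.6486 -0.0327  0.0513]
268 [65 44 59] [ 0.6485 -0.0338  0.052 ]
269 [62 61 94] [ 0.6484 -0.0356  0.0513]
270 [ 53  74 121] [ 0.6483 -0.041   0.0444]
271 [ 52  79 132] [ 0.6482 -0.0459  0.0383]
272 [ 51  78 130] [ 0.6481 -0.0465  0.0399]
273 [ 55  80 129] [ 0.648 -0.048  0.04 ]
274 [ 90 108 142] [ 0.6478 -0.0506  0.0382]
275 [130 143 157] [ 0.6477 -0.0518  0.0387]
276 [156 164 171] [ 0.6476 -0.0712  0.0081]
277 [161 169 174] [ 0.6475 -0.0729  0.0081]
278 [164 172 177] [ 0.6474 -0.0743  0.0086]
279 [162 169 174] [ 0.6473 -0.0765  0.0077]
```

```bash
python3 -m jog '1 0.8 1.8 -1 0 0 -0.4;1 0.8 1.8 -1 0 0 0;1 0.9 1.8 -1 0 0 0;1 0 0 -3 0 0 0;1 0 0 -3 0 0 0;1 0 0 -3 0 0 0;1 0 0 -3 0 0 0;1 0 0 -3 0 0 0;1 0 0 -2 0 0 0;1 0 0 0 0 0 0'
python3 -m jog '1 0 0 0 0 0 0;1 0 0 0 0 0 0'
python3 - <<'E'
from bench import manip, viewer
import cv2,numpy as np
for n in("scene","top"):
    im,d=viewer.get_image(n); p=viewer.camera_params(n)
    np.savez(f"pics/{n}2.npz",im=im,d=d,**p)
    c=im[120:270,180:400] if n=='scene' else im[100:260,130:350]
    cv2.imwrite(f"pics/{n}2.png",cv2.convertScaleAbs(cv2.resize(c[:,:,::-1],None,fx=3.6,fy=3.6,interpolation=cv2.INTER_CUBIC),alpha=1.5))
E
```

```text
t: 2.2
tool_pos: [0.6611, 0.1531, 0.0849]
tool_rot: [-2.31, -2.119, 0.013]
wrist_force: [-1.2, 0.5, -1.1]
grip_width: 0.0
t: 2.37
tool_pos: [0.6665, 0.1528, 0.0932]
tool_rot: [2.315, 2.121, 0.004]
wrist_force: [0.0, -0.2, 0.5]
grip_width: 0.003
```

View pics/scene2.png

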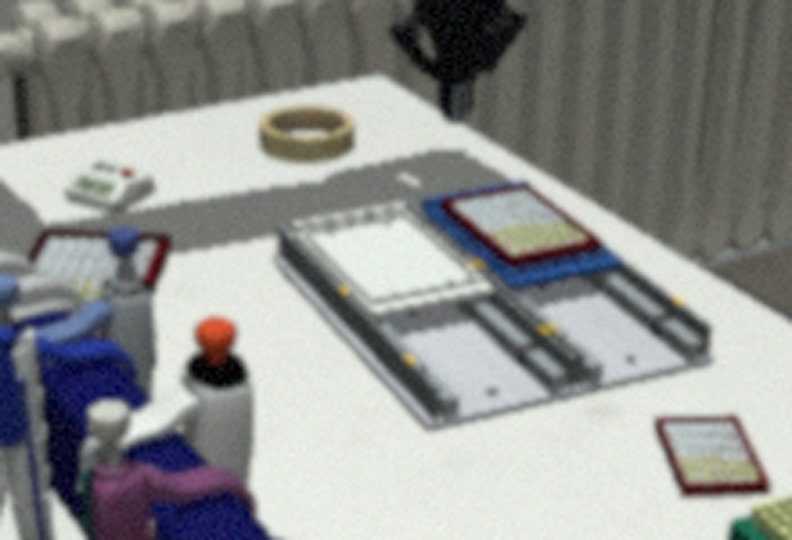

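View pics/top2.png

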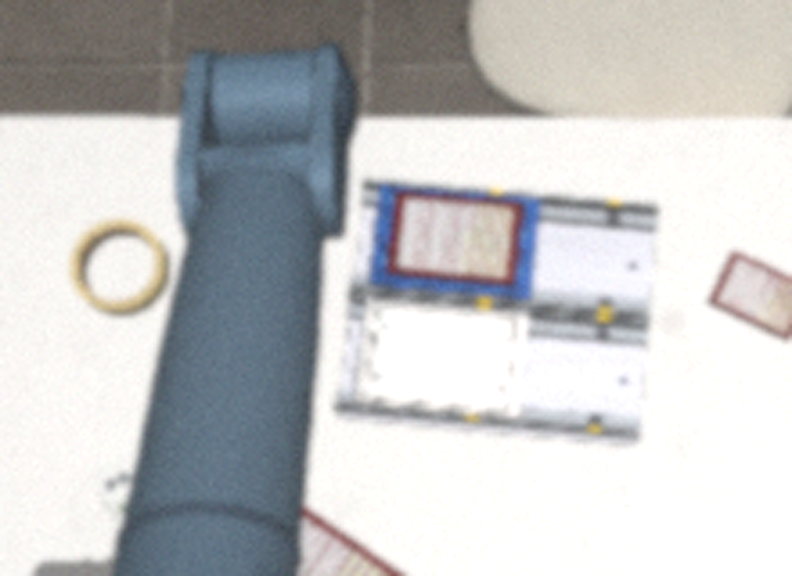

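The shut fingertips stand clear on the +y side of the carrier, and nothing is disturbed. Next, down to z ≈ 28 mm.

```bash
python3 -m jog '1 -0.1 0 -1.5 0 0 0;1 0 0 -1.5 0 0 0;1 0 0 -1.5 0 0 0;1 0 0 -1 0 0 0;1 0 0 -0.7 0 0 0;1 0 0 -0.3 0 0 0;1 0 0 0 0 0 0;1 0 0 0 0 0 0'
python3 -m jog '1 0 0 0 0 0 0;1 0 0 0 0 0 0'
```

```text
t: 3.13
tool_pos: [0.6647, 0.1518, 0.0264]
tool_rot: [2.317, 2.121, 0.0]
wrist_force: [-0.1, -0.4, 0.4]
grip_width: 0.001
t: 3.3
tool_pos: [0.6652, 0.1518, 0.0273]
tool_rot: [2.317, 2.12, 0.002]
wrist_force: [0.5, 0.3, 0.1]
grip_width: 0.003
```

```bash
python3 -m jog '1 -0.04 -0.4 0 0 0 0;1 -0.04 -0.4 0 0 0 0;1 -0.04 -0.4 0 0 0 0;1 -0.04 -0.4 0 0 0 0;1 -0.03 -0.3 0 0 0 0;1 -0.03 -0.3 0 0 0 0;1 -0.02 -0.2 0 0 0 0;1 -0.02 -0.2 0 0 0 0;1 -0.02 -0.2 0 0 0 0;1 -0.02 -0.2 0 0 0 0'
python3 -m jog '1 -0.02 -0.2 0 0 0 0;1 -0.02 -0.2 0 0 0 0;1 -0.02 -0.2 0 0 0 0'
python3 -m jog '1 -0.02 -0.2 0 0 0 0;1 -0.02 -0.2 0 0 0 0;1 -0.02 -0.2 0 0 0 0'
```

```text
t: 4.13
tool_pos: [0.6614, 0.1217, 0.0263]
tool_rot: [-2.317, -2.121, 0.0]
wrist_force: [1.0, 0.4, -0.6]
grip_width: 0.001
t: 4.38
tool_pos: [0.6609, 0.1162, 0.0263]
tool_rot: [-2.317, -2.121, -0.001]
wrist_force: [-0.5, 2.4, -0.3]
grip_width: -0.0
t: 4.63
tool_pos: [0.6602, 0.1099, 0.0263]
tool_rot: [-2.317, -2.121, -0.0]
wrist_force: [-0.4, 2.7, 0.1]
grip_width: -0.003
```

Contact is at about y = 0.118, and it slides at about 2.5 N. I'll continue steadily and check the force.

```bash
R='x'; python3 -m jog '1 -0.03 -0.3 0 0 0 0;1 -0.03 -0.3 0 0 0 0;1 -0.03 -0.3 0 0 0 0;1 -0.03 -0.3 0 0 0 0;1 -0.02 -0.3 0 0 0 0;1 -0.03 -0.3 0 0 0 0;1 -0.03 -0.3 0 0 0 0;1 -0.03 -0.3 0 0 0 0;1 -0.03 -0.3 0 0 0 0;1 -0.02 -0.3 0 0 0 0'
```

```text
t: 5.47
tool_pos: [0.6574, 0.0795, 0.0263]
tool_rot: [-2.317, -2.121, -0.0]
wrist_force: [0.7, 3.4, 0.4]
grip_width: 0.001
```

```bash
python3 -m jog '1 -0.03 -0.3 0 0 0 0;1 -0.03 -0.3 0 0 0 0;1 -0.03 -0.3 0 0 0 0;1 -0.03 -0.3 0 0 0 0;1 -0.02 -0.3 0 0 0 0;1 -0.03 -0.3 0 0 0 0;1 -0.03 -0.3 0 0 0 0;1 -0.02 -0.2 0 0 0 0;1 -0.02 -0.2 0 0 0 0;1 -0.02 -0.1 0 0 0 0'
python3 - <<'E'
from bench import manip, viewer
import cv2,numpy as np
for n in("scene","top"):
    im,d=viewer.get_image(n); p=viewer.camera_params(n)
    np.savez(f"pics/{n}3.npz",im=im,d=d,**p)
    c=im[120:270,180:400] if n=='scene' else im[100:260,130:350]
    cv2.imwrite(f"pics/{n}3.png",cv2.convertScaleAbs(cv2.resize(c[:,:,::-1],None,fx=3.6,fy=3.6,interpolation=cv2.INTER_CUBIC),alpha=1.5))
E
```

```text
t: 6.3
tool_pos: [0.6548, 0.0535, 0.0263]
tool_rot: [2.317, 2.121, -0.0]
wrist_force: [0.8, 2.2, -0.4]
grip_width: 0.002
```

View pics/scene3.png

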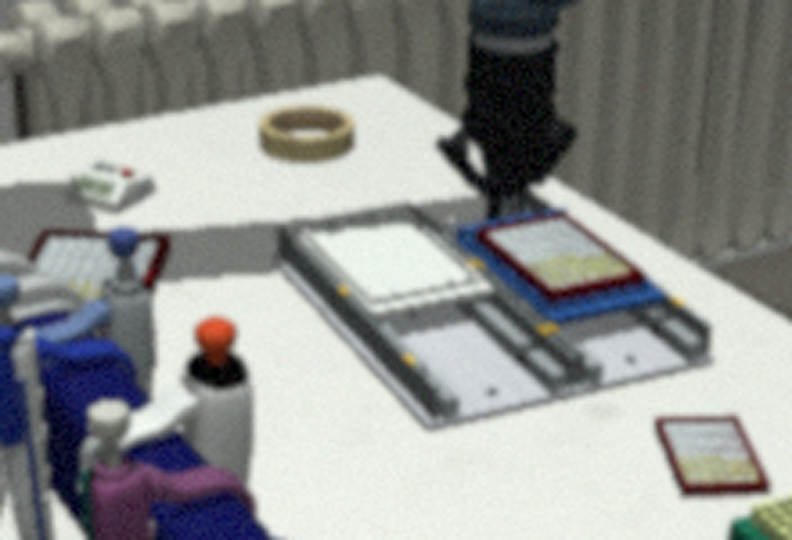

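View pics/top3.png

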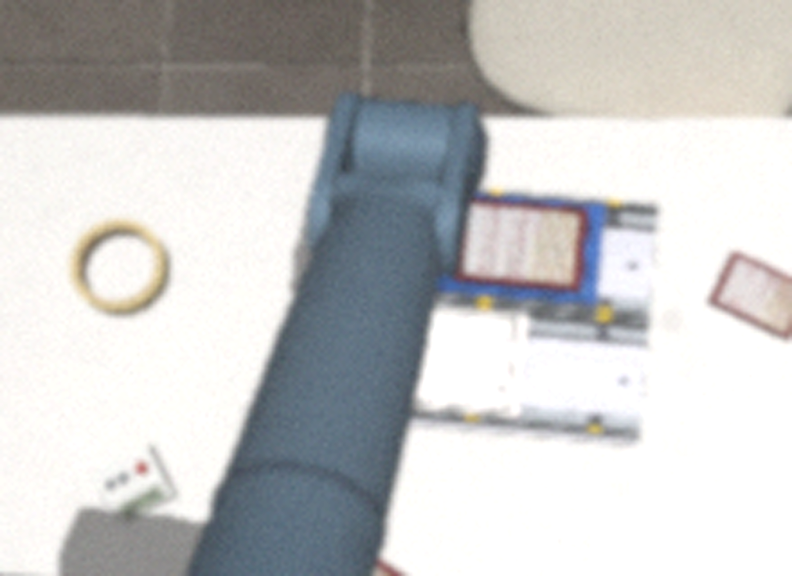

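The carrier is sliding straight in its lane with the plate seated, and the white carrier hasn't moved. About 29 mm remain. I'll go slower now and watch the board height in the scene camera's depth for the drop.

```bash
cat > look.py <<'E'
from bench import manip, viewer
from h import *
import sys
def go(k,save=True):
    s=manip.get_state(); im,d=viewer.get_image('scene'); p=viewer.camera_params('scene'); p=dict(p,im=im,d=d); np.savez(f'pics/s{k}.npz',**p)
    h=cv2.cvtColor(im,cv2.COLOR_RGB2HSV);W=cloud(p)
    ok=(W[...,0]>.55)&(W[...,0]<.75)&(W[...,1]>-.2)&(W[...,1]<.13)&(d>0)
    b=(cv2.inRange(h,(100,120,40),(125,255,255))>0)&ok&(W[...,2]<.045)&(W[...,2]>.02)
    ex=np.array([.9959,-.0906]);ey=np.array([.0906,.9959]);q=(W[...,:2]-[.6454,-.0657])
    X=q@ex;Y=q@ey
    yc=s['tool_pos'][:2]-[.6454,-.0657]; yc=yc@ey-.091
    pl=ok&(abs(X)<.03)&(abs(Y-yc)<.05)
    A=np.c_[np.ones(pl.sum()),Y[pl]-yc,X[pl]]; c=np.linalg.lstsq(A,W[pl][:,2],rcond=None)[0]
    print('t',s['t'],'tcp',s['tool_pos'].round(4),'F',s['wrist_force'].round(1),'carrier y-home mm',round(yc*1e3,1),'plate z,slopeY,slopeX',c.round(4),'board z',np.median(W[b][:,2]).round(4),b.sum(),'front Y',np.percentile(Y[b],1).round(4))
    cv2.imwrite(f"pics/s{k}.png",cv2.convertScaleAbs(cv2.resize(im[120:270,180:400,::-1],None,fx=3.6,fy=3.6,interpolation=cv2.INTER_CUBIC),alpha=1.5))
go(sys.argv[1])
E
python3 look.py a
python3 -m jog '1 -0.02 -0.2 0 0 0 0;1 -0.02 -0.2 0 0 0 0;1 -0.02 -0.2 0 0 0 0;1 -0.02 -0.2 0 0 0 0;1 -0.01 -0.2 0 0 0 0;1 -0.02 -0.2 0 0 0 0;1 -0.02 -0.2 0 0 0 0;1 -0.02 -0.2 0 0 0 0;1 -0.01 -0.2 0 0 0 0;1 -0.02 -0.2 0 0 0 0'
python3 look.py b
python3 -m jog '1 -0.01 -0.1 0 0 0 0;1 -0.01 -0.1 0 0 0 0;1 -0.01 -0.1 0 0 0 0;1 -0.01 -0.1 0 0 0 0'
python3 look.py c
```

```text
t 6.4 tcp [0.6548 0.0534 0.0263] F [-0.  -0.  -0.7] carrier y-home mm 28.5 plate z,slopeY,slopeX [ 0.1469  2.9504 -0.6573] board z 0.0371 290 front Y -0.0566
t: 7.28
tool_pos: [0.653, 0.0336, 0.0263]
tool_rot: [-2.317, -2.121, 0.0]
wrist_force: [0.5, 2.0, 0.9]
grip_width: -0.001
t 7.2833 tcp [0.653  0.0336 0.0263] F [0.5 2.  0.9] carrier y-home mm 8.6 plate z,slopeY,slopeX [ 0.1455  2.9258 -0.5934] board z 0.0374 301 front Y -0.0764
t: 7.67
tool_pos: [0.6526, 0.0298, 0.0263]
tool_rot: [2.317, 2.121, 0.0]
wrist_force: [0.8, 2.5, -0.3]
grip_width: 0.003
t 7.6667 tcp [0.6526 0.0298 0.0263] F [ 0.8  2.5 -0.3] carrier y-home mm 4.7 plate z,slopeY,slopeX [ 0.1458  2.9395 -0.6601] board z 0.0373 296 front Y -0.0803
```

```bash
sed -i 's/pl=ok&/pl=ok\&(W[...,2]<.065)\&(W[...,2]>.04)\&/' look.py
python3 -m jog '1 0 -0.05 0 0 0 0;1 -0.01 -0.05 0 0 0 0'; python3 look.py d
python3 -m jog '1 0 -0.05 0 0 0 0;1 -0.01 -0.05 0 0 0 0'; python3 look.py e
```

```text
t: 7.88
tool_pos: [0.6526, 0.0288, 0.0263]
tool_rot: [2.317, 2.121, 0.0]
wrist_force: [0.2, 1.9, -0.4]
grip_width: -0.003
t 7.8833 tcp [0.6526 0.0288 0.0263] F [ 0.2  1.9 -0.4] carrier y-home mm 3.8 plate z,slopeY,slopeX [ 0.0489 -0.002  -0.0043] board z 0.0373 304 front Y -0.0813
t: 8.1
tool_pos: [0.6524, 0.0278, 0.0263]
tool_rot: [-2.317, -2.121, 0.0]
wrist_force: [0.4, 2.3, -0.7]
grip_width: -0.001
t 8.1 tcp [0.6524 0.0278 0.0263] F [ 0.4  2.3 -0.7] carrier y-home mm 2.8 plate z,slopeY,slopeX [ 0.0487 -0.0036  0.0015] board z 0.0376 296 front Y -0.0832
```

```bash
python3 -m jog '1 0 -0.05 0 0 0 0'; python3 look.py f
python3 -m jog '1 -0.01 -0.05 0 0 0 0'; python3 look.py g
```

```text
t: 8.23
tool_pos: [0.6524, 0.0273, 0.0263]
tool_rot: [-2.317, -2.121, 0.0]
wrist_force: [0.4, 3.1, -0.4]
grip_width: 0.003
t 8.2333 tcp [0.6524 0.0273 0.0263] F [ 0.4  3.1 -0.4] carrier y-home mm 2.3 plate z,slopeY,slopeX [ 0.0488 -0.006  -0.0015] board z 0.0376 299 front Y -0.0824
t: 8.37
tool_pos: [0.6523, 0.0268, 0.0263]
tool_rot: [-2.317, -2.121, -0.0]
wrist_force: [0.8, 2.6, -0.3]
grip_width: -0.001
t 8.3667 tcp [0.6523 0.0268 0.0263] F [ 0.8  2.6 -0.3] carrier y-home mm 1.8 plate z,slopeY,slopeX [ 0.0487  0.0003 -0.0004] board z 0.0375 301 front Y -0.085
```

```bash
python3 -m jog '1 0 -0.05 0 0 0 0'; python3 look.py h
python3 -m jog '1 0 -0.05 0 0 0 0'; python3 look.py i
```

```text
t: 8.5
tool_pos: [0.6523, 0.0263, 0.0262]
tool_rot: [-2.317, -2.121, 0.0]
wrist_force: [0.0, 2.2, -1.2]
grip_width: -0.003
t 8.5 tcp [0.6523 0.0263 0.0262] F [ 0.   2.2 -1.2] carrier y-home mm 1.3 plate z,slopeY,slopeX [ 0.0488 -0.0051 -0.0072] board z 0.0371 302 front Y -0.0838
t: 8.63
tool_pos: [0.6523, 0.0257, 0.0263]
tool_rot: [-2.317, -2.121, 0.0]
wrist_force: [1.2, 2.5, -0.2]
grip_width: -0.002
t 8.6333 tcp [0.6523 0.0257 0.0263] F [ 1.2  2.5 -0.2] carrier y-home mm 0.6 plate z,slopeY,slopeX [ 0.0438 -0.0057 -0.006 ] board z 0.033 255 front Y -0.0845
```

```bash
python3 -m jog '1 -0.01 -0.05 0 0 0 0'; python3 look.py j

```

```text
t: 8.77
tool_pos: [0.6523, 0.0254, 0.0263]
tool_rot: [-2.317, -2.121, -0.0]
wrist_force: [0.5, 2.4, -1.3]
grip_width: -0.006
t 8.7667 tcp [0.6523 0.0254 0.0263] F [ 0.5  2.4 -1.3] carrier y-home mm 0.3 plate z,slopeY,slopeX [ 0.0439 -0.0048 -0.0054] board z 0.0332 258 front Y -0.0849
```

The plate and board dropped 5 mm (48.8 → 43.8 mm and 37.3 → 33.0 mm) and sit level, with the force still about 2.5 N. Next I'll withdraw along rack +y, then go up.

```bash
python3 -m jog '1 0.01 0.1 0 0 0 0;1 0.02 0.2 0 0 0 0;1 0.04 0.5 0 0 0 0;1 0.1 1 0 0 0 0;1 0.1 1 0 0 0 0;1 0.1 1 0 0 0 0;1 0.1 1 0 0 0 0;1 0 0.5 1 0 0 0;1 0 0 2 0 0 0;1 0 0 3 0 0 0'
python3 -m jog '1 0 0 3 0 0 0;1 0 0 3 0 0 0;1 0 0 3 0 0 0;1 0 0 3 0 0 0;1 0 0 3 0 0 0;1 0 0 3 0 0 0;1 0 0 2 0 0 0;1 0 0 0 0 0 0;1 0 0 0 0 0 0;1 0 0 0 0 0 0'
python3 look.py k
python3 - <<'E'
from bench import manip, viewer
from h import *
p=dict(viewer.camera_params('wrist')); im,d=viewer.get_image('wrist'); p.update(im=im,d=d); np.savez('pics/w9.npz',**p)
cv2.imwrite('pics/w9.png',cv2.convertScaleAbs(im[:,:,::-1],alpha=1.3))
h=cv2.cvtColor(im,cv2.COLOR_RGB2HSV);W=cloud(p)
ey=np.array([.0906,.9959]);ex=np.array([.9959,-.0906]);q=W[...,:2]-[.6454,-.0657];X=q@ex;Y=q@ey
b=(cv2.inRange(h,(100,120,40),(125,255,255))>0)&(abs(X)<.055)&(abs(Y)<.1)&(W[...,2]<.06)&(W[...,2]>.02)
for a,c in((-.08,-.066),(.064,.07),(.074,.08)):
  for s in(-1,1):
    m=b&(Y>a)&(Y<c)&(X*s>.01); print(a,s,m.sum(),np.median(W[m][:,2]) if m.any() else None)
print('Y range',np.percentile(Y[b],[.5,99.5]))
m=(abs(X)<.035)&(abs(Y)<.055)&(W[...,2]<.07)
print(np.linalg.lstsq(np.c_[np.ones(m.sum()),Y[m],X[m]],W[m][:,2],rcond=None)[0])
E
```

```text
t: 9.65
tool_pos: [0.6546, 0.0794, 0.0844]
tool_rot: [-2.313, -2.12, 0.007]
wrist_force: [0.1, 0.4, -0.1]
grip_width: 0.003
t: 10.48
tool_pos: [0.6563, 0.0786, 0.2851]
tool_rot: [-2.316, -2.121, 0.002]
wrist_force: [0.4, -0.4, -0.3]
grip_width: 0.002
t 10.4833 tcp [0.6563 0.0786 0.2851] F [ 0.4 -0.4 -0.3] carrier y-home mm 53.7 plate z,slopeY,slopeX [ 0.043  -0.0263 -0.0156] board z 0.0327 245 front Y -0.0847
-0.08 -1 0 None
-0.08 1 0 None
0.064 -1 107 0.03844039114902975
0.064 1 105 0.03839310237563187
0.074 -1 154 0.04207489696048192
0.074 1 141 0.042165687578057276
Y range [-0.03660081  0.0806569 ]
[ 0.04574056  0.0035921  -0.00158328]
```

View pics/sk.png

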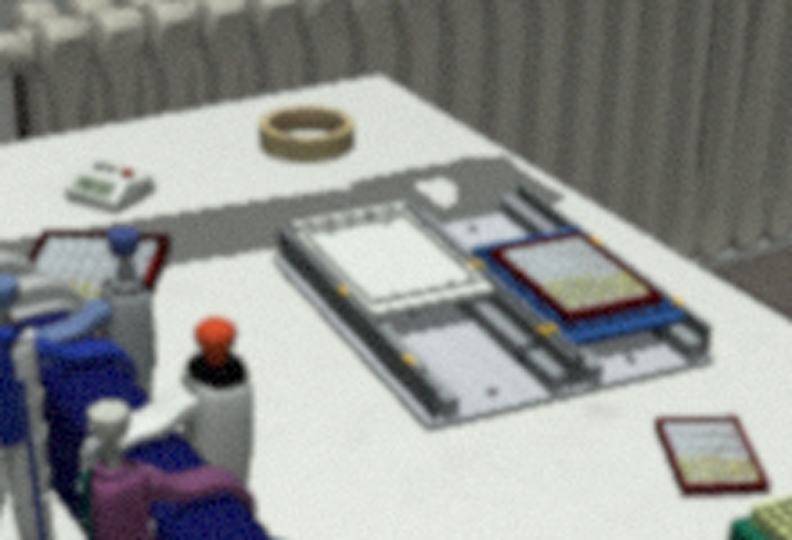

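View pics/w9.png

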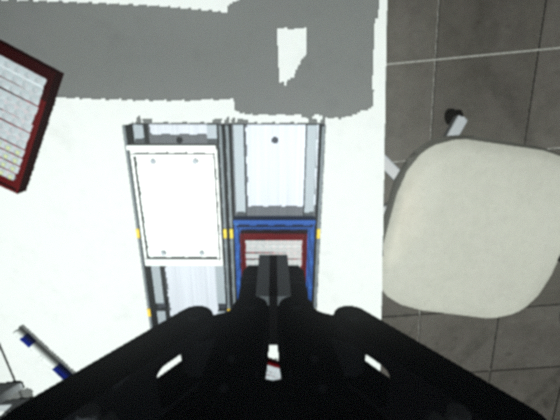

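The carrier sits between the yellow marks. Its lip is at 42 mm on both sides, and its rear face is 80.7 mm from home where 80 is expected. The plate is level in its nest, the white carrier is unmoved and the hand is clear.

```bash
python3 -c "
from bench import manip; print(manip.close_job())"
```

```text
the job is handed in; nothing more can be done
None
```

The blue carrier with the red plate is down in its locating notches in lane B. The hand is withdrawn and the job was handed in at about 10.6 s.

- **Push:** I pushed the carrier about 93 mm towards rack -y with the shut fingertips, at 2–3.4 N in the readings taken along the way. The last few millimetres went in 0.5 mm steps, and I stopped right after it dropped.
- **Seating:** The carrier dropped 5 mm. Its lip now reads 42 mm on both the left and right side (47 mm before), and the rear face is within 1 mm of the home position.
- **Level:** The final wrist view put the plate's slope under 0.4% with the plate in its nest. The last scene-camera fit read a larger slope (-2.6%), but I set it aside because its window was tied to the withdrawn tool and no longer covered the whole plate. The same fit gave -0.5% just before I withdrew.
- **Surroundings:** The white carrier, tape roll and timer looked unmoved in the final pictures. The hand worked well away from the tip box and vial, but I did not check those two again at the end.
- **Disagreements:** The scene camera placed the board's front edge about 5 mm further along than the wrist measurement. I put that down to its coarser view and relied on the wrist view and the drop itself.

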